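# Pack the microscope kit caddy

## Robot

A 6-joint arm with a two-finger parallel gripper is mounted at the origin on the work surface. World frame = base frame: x ahead of the robot, y to its left, z up, the work surface at z = 0. Lengths are in mm, angles in rad, forces in N, time in s.
With the tool pointing down it reaches from about 375 to 750 mm from the base axis. Payload 9 kg.
Tool frame: the origin (TCP) lies on the centre line of the jaws, within the pads' length; the fingertips stand bot.tip_extent ahead of it and the grasp point (between the pads) lies 6 mm ahead of it (bot.tip_extent is the distance from the TCP to the fingertips, in mm); z points along the fingers, y is the line along which they close (so a half turn about z gives the same grasp; the last joint's range is limited). The gripper opens to 85 mm and grips with 20 to 120 N. Pads are 22 mm wide; open, the fingers measure 114 mm over their backs; the gripper's body (76 mm by 85 mm) begins 54 mm behind the grasp point. The pads swing forward as they close: fully open they stand 13 mm farther back than shut.
Start: joints at [1.123, 0.104, 0.097, 1.564, 0, 1.353], TCP at [136.671, 584.256, 256.331] pointing down, gripper open.
Joint ranges: [-2.99, 2.99], [-0.84, 1.86], [-1.1, 1.16], [-1.84, 2.11], [-1.51, 1.56], [-3.14, 3.14]. Speed limits (rad/s): [2.22, 2.22, 2.57, 3.14, 3.14, 3.14].

## Interface

Orientations are given as a unit quaternion [w, x, y, z].
In Python, from workcell import bot gives the robot as it stands. The module is installed in compiled form; this text tells all that it offers.
- The arm moves only by the tool servo_tool, never from a script. Its argument "deltas" is a list that holds one entry, the list of rows, each a list of 7 numbers: the shift along the tool's x, y, z in units of 25 mm (1.0 is 25 mm), then the turn, a rotation vector about the tool's x, y, z in units of 8 degrees (1.0 is 8 degrees), then the opening, from -1 (shut) to 1 (fully open). A call has 1 to 20 rows; each row shifts and turns the commanded pose from where the row before left it, along the tool's axes as they then stand; what a row does not reach is not made up. A row lasts 1/10 s, in which the tool goes at most 50 mm and 8.59 degrees, less where a joint would pass 70% of its speed; a pose out of reach is approached as far as the arm can. A call is refused whole if a number of a shift passes 1 or a number of a turn 1, either way. A call with a gripper value outside its range is refused whole. The fingers move at their own pace and stop on an object; "grip_force" is the grip in N (left out, the last holds). Time passes only in rows, so rows that do not move let the fingers close. It gives the time, the measured TCP pose, the force, the opening and the grip force at its end, in the units of the state.
- bot.state(): the state, without advancing time (a new reading comes with each control period).
- bot.snapshot(name): name is "side" or "top"; returns a dict with "pixels" (420x560x3 uint8, red, green, blue), "z_map" (420x560 float32, mm along the optical axis (not along the pixel's ray), 0 where there is no reading), "fx", "fy", "cx", "cy" (pixels), "R" (3x3) and "t" (3): a world point X has camera coordinates R X + t. Camera axes: x right, y down, z forward; pixel columns grow to the right and rows downward; lengths in mm; the calibration is good to about 2 mm. A picture is of the moment at which its call begins.
- bot.hand_in(): hands the job in; it is judged then, once.
The state is a dict: "time": time; "qpos": joint angles; "joint_vel": joint speeds; "joint_efforts": joint torques, N m; "eef_pos": TCP position; "ee_rot": TCP orientation; "contact_force": force on the tool from outside, world axes, zero at the start; "wrist_torque": the same for the moment, N m; "width": finger opening in mm; "grasp_force": force on a finger pad.
Only numpy, scipy, OpenCV 4.12 (cv2) and the standard library are available. Lean on these libraries where they do the work, as an engineer would, in place of code of your own. Each camera call takes 0.05 s, during which the arm holds its last target. There are 200 camera calls.

## Task

Pack the microscope's loose parts into the grey caddy: lay the white stage plate flat in the shallow white bay and then set the lens centred on top of it, stand the eyepiece in the round pocket of the black block, and put the tall driver from the wooden stand, shaft down, into the crowded aluminium cup among the pens. Set the glass parts (plate, lens and eyepiece) down without dropping them. The jar, the empty ring and the short driver do not belong to the kit: leave them where they are.

Things in the scene. Friction and masses are not known exactly. Their poses are not given: they have to be found in the camera images.
- lens_bay: Target: shallow open white tray, outside 150 (x) x 80 (y) x 18 mm high, walls and floor 4 mm, fixed. Origin: centre of its underside, 4 mm above the table; z up. Open fingers fit beside the plate only along its x. Bay, black block and cup are inserts of one caddy, side by side 90 mm apart along their common y in any order, axes parallel; the caddy's grey rim is 14 mm high.
- eyepiece_pocket: Target: black rubber block in the caddy, 150 (its x) x 80 (its y) x 30 mm high, with one round blind hole in the middle, 56 mm across and 25 mm deep (light felt floor 5 mm above the origin), fixed. Origin: centre of its underside (4 mm above the table), on the hole's axis; z up.
- tool_cup: Target: aluminium cup in the caddy, 52 mm across outside, 46 inside, 85 mm high, floor 5 mm, fixed, on a flat foot 150 (x) x 80 (y) mm. Origin: centre of its underside, 4 mm above the table, on the cup's axis. Four loose round-topped pens, 8 to 10 mm thick, lean outward in it and reach about 105 mm above the origin; light, they move aside when something is pushed down between them.
- driver: The tall driver: black handle 16 mm thick, 90 mm long, on a steel shaft 6 mm thick, 65 mm long, tip rounded; 40 to 65 g. Origin at the shaft's tip, z up (handle 65 to 155 mm above it). It hangs upright in a 10 mm through hole of a fixed wooden stand (120 x 46 x 70 mm high), handle resting on its top, tip 5 mm above the table; lift it straight up 70 mm to free it. The holes are 68 mm apart.
- eyepiece: The eyepiece: black, stepped round body 66 mm tall, standing upright: a wide eyecup 38 mm across up to 32 mm, a cone, then a tube 30 mm across from 38 to 66 mm with a steel band and a pale glass face on top; 65 to 120 g. Origin: centre of its underside, z up. Stands on the table.
- lens: The lens: black round mount 52 mm across and 24 mm high with a pale blue-grey glass face filling the top; 80 to 145 g. Origin: centre of its underside, z up. Lies flat on the table, glass up.
- stage_plate: The stage plate: plain white glass disc 56 mm across and 12 mm thick; 50 to 90 g. Origin: centre of its underside, z up. Lies flat on the table.
- jar: Look-alike of the eyepiece, to be left: black straight jar 38 mm across and 60 mm tall with a flat black lid. Origin: centre of its underside.
- ring: Look-alike of the lens, to be left: empty black ring 52 mm across, 24 mm high, with an open hole 38 mm across through which the table shows. Origin: centre of its underside.
- short_driver: Look-alike of the driver, to be left in the stand: same shaft and thickness, but the handle is only 45 mm long (110 mm in all). Origin at the tip of the shaft, 5 mm above the table.
Not all that is in view belongs to the job. What is shaped like the eyepiece but blue is not meant. Of the things that look like the stage_plate, the smaller one is meant.

How it is judged:
By the outcome, as a careful person would: the job done as asked, in the order asked, and still so for the second after the job is handed in, with the robot touching nothing.
It also fails if it takes over 120 s, if anything falls off the work surface, if the arm or the gripper's body presses on something with over 40 N, if the wrist force passes 120 N, or if a joint passes its speed limit or range.

## Working session

There is one attempt and no reset: what is moved stays moved. The work goes in short steps, Python scripts to look and compute and a tool call to move; the robot and the scene stay as the last step left them, time stands still between calls to the robot, and variables do not carry over. Pictures are saved under pics/ and viewed, at most 15 in all, crops included, and the job is handed in when it is done.

Besides the shell and the picture viewer there is one more tool, called after "Call:" by a JSON object that holds its "api" and its "payload", one argument or row to a line. servo_tool: Moves the arm, as the interface text tells. Its arguments: {"type":"object","properties":{"deltas":{"type":"array","items":{"type":"array","items":{"type":"array","items":{"type":"number"}}}},"grip_force":{"type":"number"}},"required":["deltas"]}

```bash
mkdir -p pics
python3 - <<'E'
from workcell import bot
import cv2,numpy as np
s=bot.state();print({k:np.round(v,3) for k,v in s.items()},bot.tip_extent)
for n in("top","side"):
    d=bot.snapshot(n);cv2.imwrite(f"pics/{n}0.png",d["pixels"][:,:,::-1]);np.savez(f"{n}0.npz",**d)
    print(n,d["fx"],d["cx"],d["cy"],np.round(d["R"],3).tolist(),np.round(d["t"],1),(-d["R"].T@d["t"]).round(0))
E
```

```text
{'time': np.float64(0.0), 'qpos': array([1.123, 0.105, 0.096, 1.564, 0.   , 1.353]), 'joint_vel': array([ 0.   , -0.001, -0.   ,  0.   , -0.001,  0.001]), 'joint_efforts': array([-3.0000e-03, -5.5693e+01,  5.0365e+01,  1.7000e-02, -1.0000e-03,
       -0.0000e+00]), 'eef_pos': array([136.512, 583.948, 255.509]), 'ee_rot': array([-0.   ,  0.115,  0.993, -0.001]), 'contact_force': array([-0.025,  0.347, -0.636]), 'wrist_torque': array([ 0.01 , -0.018, -0.09 ]), 'grasp_force': np.float64(0.0), 'width': np.float64(85.423)} 25.0
top 504.5388814777364 279.48601531324385 205.82452375033506 [[-0.021, -0.999, 0.024], [-0.996, 0.019, -0.083], [0.082, -0.026, -0.996]] [ -15.   497.3 1216. ] [ 395.    7. 1253.]
side 385.2725490872639 278.4596706648255 209.04686882443556 [[0.857, -0.515, 0.006], [-0.351, -0.593, -0.725], [0.377, 0.619, -0.689]] [-450.   221.3  651.6] [ 218. -504.  612.]
```

View pics/top0.png

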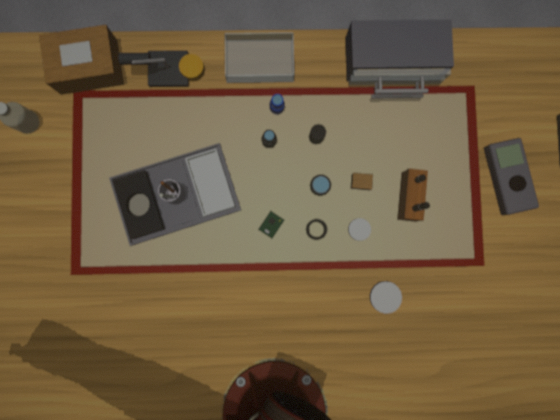

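View pics/side0.png

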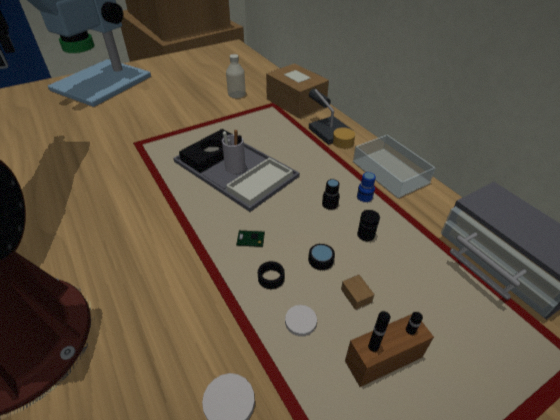

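Top view candidates:
- **Eyepiece:** (269,138) is black with a pale top and is the one meant. (317,133) is the plain jar and (277,103) is blue, so neither fits.
- **Lens:** (320,184) has a glass face. (316,229) is the open ring.
- **Plate:** (360,229) is smaller than (386,297), so it is the one meant.
- **Stand at (413,195):** the taller of the two handles is the driver. In the side view that is the left one at (380,330).
- **Caddy:** block at (138,204), cup at (170,190), bay at (210,182).

```bash
cat > h.py <<'E'
import numpy as np,cv2
def cloud(d):
    v,u=np.mgrid[0:420,0:560];z=d["z_map"].astype(float)
    c=np.stack([(u-d["cx"])/d["fx"]*z,(v-d["cy"])/d["fy"]*z,z],-1)
    P=(c-d["t"])@d["R"];P[z==0]=np.nan
    return P
def ray(d,uv,h):
    uv=np.atleast_2d(uv).astype(float);r=np.c_[(uv[:,0]-d["cx"])/d["fx"],(uv[:,1]-d["cy"])/d["fy"],np.ones(len(uv))]@d["R"]
    o=-d["R"].T@d["t"];return o+r*((h-o[2])/r[:,2])[:,None]
def proj(d,X):
    c=np.atleast_2d(X)@d["R"].T+d["t"];return np.c_[c[:,0]/c[:,2]*d["fx"]+d["cx"],c[:,1]/c[:,2]*d["fy"]+d["cy"]]
def blob(d,xy,lo,hi,rad=45):
    "centroid of pixels whose height is lo..hi near xy, cast on plane of median height"
    P=cloud(d);m=(P[...,2]>lo)&(P[...,2]<hi)&(np.hypot(P[...,0]-xy[0],P[...,1]-xy[1])<rad)
    n,l,s,c=cv2.connectedComponentsWithStats(m.astype(np.uint8));
    k=1+np.argmax(s[1:,4]);Q=P[l==k];return Q,c[k],l==k
E
python3 - <<'E'
from h import *
T=dict(np.load("top0.npz"));S=dict(np.load("side0.npz"))
P=cloud(T)
print("table z",[np.round(P[v,u],1).tolist() for u,v in((300,160),(150,250),(450,120))])
Ps=cloud(S);print("side table",[np.round(Ps[v,u],1).tolist() for u,v in((230,210),(330,310))])
for n,u,v,lo,h in(("eyep",269,138,55,66),("blue",277,103,55,66),("jar",317,133,50,60),("lens",320,184,15,24),("ring",316,229,15,24),("plate",360,229,6,12),("bigplate",386,297,6,12),("drvA",420,178,95,160),("drvB",421,206,95,160),("stand",413,195,60,78),("box",362,181,8,60),("pcb",271,224,2,30)):
    g=ray(T,(u,v),h)[0]
    for nm,d in(("T",T),("S",S)):
        try:
            Q,c,m=blob(d,g,lo,h+10,80 if n=="stand" else 45);hz=np.nanmedian(Q[:,2])
            (x,y),r=cv2.minEnclosingCircle(Q[:,:2].astype(np.float32));rr=cv2.minAreaRect(Q[:,:2].astype(np.float32))
            print(n,nm,len(Q),"c",np.round(ray(d,c,h)[0,:2],1),"enc",round(x,1),round(y,1),"r",round(r,1),"z",round(hz,1),np.round(Q[:,2].max(),1),np.round(rr[1],0),round(rr[2],1))
        except Exception as e:print(n,nm,e)
for n,u,v,lo,hi in(("bay",210,182,16,28),("block",138,204,28,42),("cup",170,190,80,95)):
    g=ray(T,(u,v),lo)[0];Q,c,m=blob(T,g,lo,hi,95);rr=cv2.minAreaRect(Q[:,:2].astype(np.float32));print(n,len(Q),np.round(rr[0],1),np.round(rr[1],0),round(rr[2],1),"z",np.nanmedian(Q[:,2]).round(1))
g=ray(T,(175,193),14)[0];Q,c,m=blob(T,g,8,40,230);rr=cv2.minAreaRect(Q[:,:2].astype(np.float32));print("caddy",rr,np.median(Q[:,2]))
c=cv2.imread("pics/side0.png")[165:425,195:450];cv2.imwrite("pics/crop.png",cv2.resize(c,None,fx=2.3,fy=2.3,interpolation=cv2.INTER_CUBIC)*1)
E
```

```text
table z [[612.7, -79.5, 2.8], [395.7, 294.5, 3.3], [708.9, -463.9, 3.4]]
side table [[455.0, 99.2, 0.7], [495.9, -229.2, 0.9]]
eyep T 130 c [663.1  -1.6] enc 664.1 -2.5 r 15.3 z 67.3 72.9 [26. 30.] 88.9
eyep S 133 c [658.3  -8. ] enc 662.4 -3.8 r 15.6 z 65.2 68.4 [27. 31.] 68.3
blue T 131 c [748.9 -22.9] enc 749.5 -23.3 r 15.3 z 67.7 73.7 [29. 28.] 88.0
blue S 127 c [743.6 -29. ] enc 749.7 -24.9 r 15.7 z 65.1 67.9 [29. 28.] 75.1
jar T 211 c [ 671.1 -119.7] enc 671.5 -119.7 r 19.4 z 61.4 67.3 [37. 38.] 84.0
jar S 255 c [ 667.  -124.3] enc 670.4 -120.4 r 20.3 z 59.0 62.5 [38. 37.] 54.7
lens T 355 c [ 548.2 -126.4] enc 548.5 -126.9 r 26.1 z 25.5 32.2 [50. 50.] 87.1
lens S 472 c [ 545.  -130.7] enc 547.1 -127.1 r 27.0 z 23.6 26.1 [52. 50.] 54.4
ring T 170 c [ 439.  -113.5] enc 439.1 -114.2 r 26.0 z 24.4 32.1 [51. 50.] 16.4
ring S 316 c [ 436.8 -118.5] enc 438.2 -114.2 r 27.0 z 22.4 25.6 [51. 51.] 26.1
plate T 409 c [ 437.5 -221.2] enc 437.7 -221.4 r 30.7 z 13.0 19.6 [55. 58.] 75.0
plate S 756 c [ 435.3 -223.8] enc 436.7 -222.1 r 28.5 z 11.5 14.8 [56. 55.] 71.7
bigplate T 775 c [ 270.1 -2
[... 502 characters left out ...]
 -347.5 r 63.1 z 71.0 87.7 [ 49. 121.] 82.0
stand S 2115 c [ 503.9 -354. ] enc 515.0 -348.6 r 64.4 z 69.7 88.0 [ 47. 122.] 82.5
box T 348 c [ 550.4 -221.6] enc 555.2 -228.3 r 29.6 z 29.0 34.5 [51. 39.] 83.8
box S 663 c [ 530.8 -250. ] enc 554.1 -230.4 r 30.1 z 27.0 30.4 [50. 39.] 82.8
pcb T 724 c [451.3  -3.5] enc 452.3 -3.4 r 44.9 z 5.4 15.2 [86. 88.] 18.8
pcb S 410 c [442.3 -25.8] enc 452.7 -4.5 r 33.8 z 5.3 10.6 [50. 57.] 53.1
bay 339 [560.  145.5] [151.  80.] 17.0 z 23.1
block 1714 [507.6 317.9] [151.  82.] 17.2 z 35.2
cup 85 [532.4 225.8] [41. 51.] 80.4 z 89.6
caddy ((535.6967163085938, 231.89190673828125), (180.28524780273438, 286.43023681640625), 16.899452209472656) 15.679043468431399
```

View pics/crop.png

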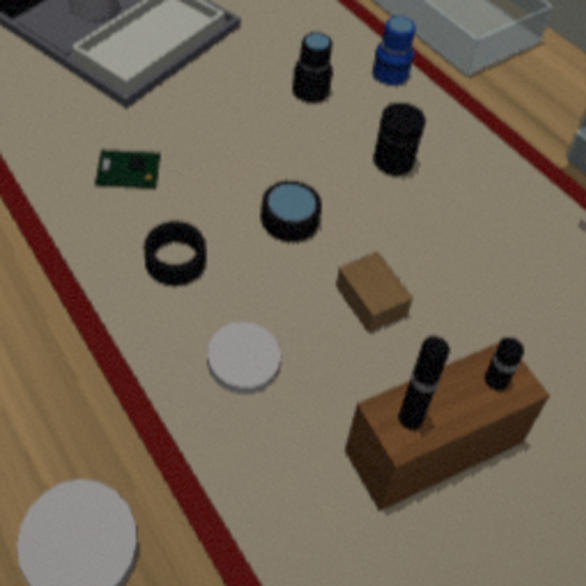

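The crop confirms the choices:
- The eyepiece with the pale blue face is at crop (315,65), beside the blue one and the plain jar.
- The glazed lens is at (290,210) and the open ring is at (175,253).
- The small plate is at (245,355).
- The tall driver is at (425,385), nearest the robot on the stand.

First I turn the jaws onto the caddy's x axis (16.9°) and swing across.

Call:
{"api": "servo_tool", "payload": {
  "deltas": [
    [[0, 0, 0, 0, 0, 0.94, 1], [0, 0, 0, 0, 0, 0.94, 1], [0, 0, 0, 0, 0, 0.94, 1], [0, 0, 0, 0, 0, 0.94, 1], [0, 0, 0, 0, 0, 0.94, 1], [0, 0, 0, 0, 0, 0.94, 1], [0, 0, 0, 0, 0, 0.94, 1], [0, 0, 0, 0, 0, 0.92, 1], [-0.95, 0.4, 0, 0, 0, 0, 1], [-0.95, 0.4, 0, 0, 0, 0, 1], [-0.95, 0.4, 0, 0, 0, 0, 1], [-0.95, 0.4, 0, 0, 0, 0, 1], [-0.95, 0.4, 0, 0, 0, 0, 1], [-0.95, 0.4, 0, 0, 0, 0, 1], [-0.95, 0.4, 0, 0, 0, 0, 1], [-0.95, 0.4, 0, 0, 0, 0, 1], [-0.95, 0.4, 0, 0, 0, 0, 1], [-0.95, 0.4, 0, 0, 0, 0, 1], [-0.95, 0.4, 0, 0, 0, 0, 1], [-0.95, 0.4, 0, 0, 0, 0, 1]]
  ],
  "grip_force": 40
}}

```text
time: 2.1
eef_pos: [334.5, 345.3, 256.0]
ee_rot: [-0.0, 0.596, 0.803, -0.0]
contact_force: [0.3, -0.0, 0.6]
width: 85.3
grasp_force: 0.0
```

```bash
cat > go.py <<'E'
import sys,numpy as np
from workcell import bot
from scipy.spatial.transform import Rotation as Ro
s=bot.state();q=s["ee_rot"];R=Ro.from_quat(np.r_[q[1:],q[0]]).as_matrix()
y=np.deg2rad(16.9);yv=np.array([np.cos(y),np.sin(y),0]);z=np.array([0,0,-1.]);W=np.c_[np.cross(yv,z),yv,z]
print("pos",s["eef_pos"].round(1),"rotfix",np.round(np.rad2deg(Ro.from_matrix(R.T@W).as_rotvec())/8,3),"w",round(float(s["width"]),1),"grip",round(float(s["grasp_force"]),1),"F",s["contact_force"].round(1),"t",round(float(s["time"]),1),"tip",bot.tip_extent)
p=np.array(sys.argv[1:],float).reshape(-1,3);c=s["eef_pos"]
for t in p: print("to",t,"units",np.round(W.T@(t-c)/25,3));c=t
E
python3 go.py 437.2 -221.8 120 437.2 -221.8 27
```

```text
pos [334.5 345.3 256. ] rotfix [-0.003  0.    -0.008] w 85.3 grip 0.0 F [ 0.3 -0.   0.6] t 2.1 tip 25.0
to [ 437.2 -221.8  120. ] units [-22.897  -2.663   5.44 ]
to [ 437.2 -221.8   27. ] units [0.   0.   3.72]
```

Call:
{"api": "servo_tool", "payload": {
  "deltas": [
    [[-0.95, 0.3, 0, 0, 0, 0, 1], [-0.95, 0.3, 0, 0, 0, 0, 1], [-0.95, 0.3, 0, 0, 0, 0, 1], [-0.95, 0.3, 0, 0, 0, 0, 1], [-0.95, 0.3, 0, 0, 0, 0, 1], [-0.95, 0.3, 0, 0, 0, 0, 1], [-0.95, 0, 0, 0, 0, 0, 1], [-0.95, 0, 0, 0, 0, 0, 1], [-0.95, 0, 0.2, 0, 0, 0, 1], [-0.95, 0, 0.2, 0, 0, 0, 1], [-0.95, -0.3, 0.4, 0, 0, 0, 1], [-0.95, -0.3, 0.4, 0, 0, 0, 1], [-0.95, -0.3, 0.4, 0, 0, 0, 1], [-0.95, -0.3, 0.4, 0, 0, 0, 1], [-0.95, -0.3, 0.4, 0, 0, 0, 1], [-0.95, -0.3, 0.4, 0, 0, 0, 1], [-0.95, -0.3, 0.4, 0, 0, 0, 1], [-0.95, -0.3, 0.4, 0, 0, 0, 1], [-0.95, -0.3, 0.4, 0, 0, 0, 1], [-0.95, -0.3, 0.4, 0, 0, 0, 1]]
  ]
}}

```text
time: 4.1
eef_pos: [442.6, -118.0, 145.6]
ee_rot: [-0.0, 0.596, 0.803, 0.0]
contact_force: [0.6, 0.1, 0.6]
width: 85.4
grasp_force: 0.0
```

```bash
python3 go.py 437.2 -221.8 120 437.2 -221.8 27
```

```text
pos [ 442.6 -118.   145.6] rotfix [-0.002 -0.003 -0.009] w 85.4 grip 0.0 F [0.6 0.1 0.6] t 4.1 tip 25.0
to [ 437.2 -221.8  120. ] units [-3.909 -1.412  1.024]
to [ 437.2 -221.8   27. ] units [0.   0.   3.72]
```

Call:
{"api": "servo_tool", "payload": {
  "deltas": [
    [[-0.8, -0.28, 0, 0, 0, 0, 1], [-0.8, -0.28, 0, 0, 0, 0, 1], [-0.8, -0.28, 0, 0, 0, 0, 1], [-0.8, -0.28, 0, 0, 0, 0, 1], [-0.7, -0.29, 0.4, 0, 0, 0, 1], [0, 0, 0.6, 0, 0, 0, 1], [0, 0, 0.8, 0, 0, 0, 1], [0, 0, 0.8, 0, 0, 0, 1], [0, 0, 0.6, 0, 0, 0, 1], [0, 0, 0.2, 0, 0, 0, 1], [0, 0, 0, 0, 0, 0, 1], [0, 0, 0, 0, 0, 0, 1]]
  ]
}}

```text
time: 5.3
eef_pos: [437.8, -220.7, 62.0]
ee_rot: [0.0, 0.596, 0.803, 0.0]
contact_force: [0.0, 0.5, -0.4]
width: 85.4
grasp_force: 0.0
```

```bash
python3 go.py 437.2 -221.8 27
```

```text
pos [ 437.8 -220.7   62. ] rotfix [ 0.004  0.004 -0.007] w 85.4 grip 0.0 F [ 0.   0.5 -0.4] t 5.3 tip 25.0
to [ 437.2 -221.8   27. ] units [-0.035 -0.035  1.398]
```

Call:
{"api": "servo_tool", "payload": {
  "deltas": [
    [[-0.04, -0.03, 0.5, 0, 0, 0, 1], [0, 0, 0.5, 0, 0, 0, 1], [0, 0, 0.32, 0, 0, 0, 1], [0, 0, 0, 0, 0, 0, 0.6], [0, 0, 0, 0, 0, 0, 0.45], [0, 0, 0, 0, 0, 0, 0.45], [0, 0, 0, 0, 0, 0, 0.45]]
  ]
}}

```text
time: 6.0
eef_pos: [437.3, -222.1, 28.8]
ee_rot: [0.0, 0.596, 0.803, -0.0]
contact_force: [0.1, -0.2, 0.6]
width: 61.7
grasp_force: 0.0
```

```bash
python3 go.py 437.2 -221.8 27
python3 - <<'E'
from workcell import bot
import cv2
d=bot.snapshot("side");p=cv2.cvtColor(d["pixels"],cv2.COLOR_RGB2BGR)[220:400,200:400]
cv2.imwrite("pics/a1.png",cv2.resize(p,None,fx=3,fy=3,interpolation=cv2.INTER_CUBIC))
E
```

```text
pos [ 437.3 -222.1   28.8] rotfix [ 0.003  0.005 -0.008] w 61.7 grip 0.0 F [ 0.1 -0.2  0.6] t 6.0 tip 25.0
to [ 437.2 -221.8   27. ] units [ 0.012 -0.     0.071]
```

View pics/a1.png

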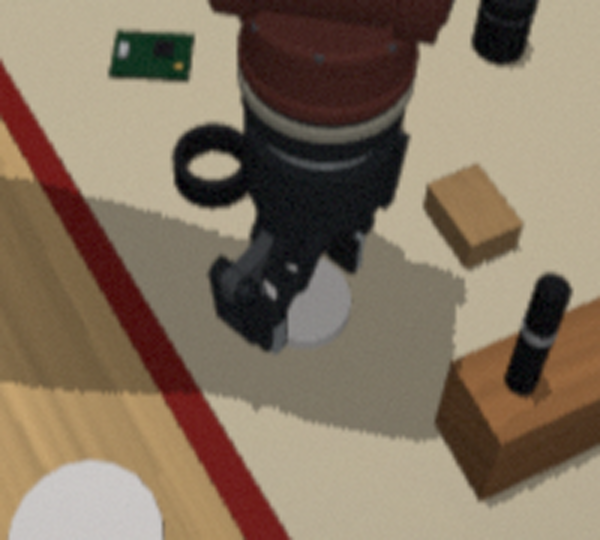

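The fingers straddle the plate, which is at crop (320,300), and the near fingertip is at (275,350). I'll read its height from depth.

Run:
```python
from workcell import bot
from h import *
d=bot.snapshot("side");P=cloud(d);g=d["pixels"].max(2)
for u in range(274,298,4):print(u,[(v,int(g[v,u]),round(P[v,u,2],1)) for v in range(320,344,2)])
```

```text
274 [(320, 29, np.float64(88.7)), (322, 27, np.float64(81.1)), (324, 17, np.float64(67.1)), (326, 50, np.float64(64.3)), (328, 120, np.float64(-0.3)), (330, 123, np.float64(0.8)), (332, 124, np.float64(-0.6)), (334, 124, np.float64(-1.4)), (336, 125, np.float64(0.7)), (338, 125, np.float64(0.5)), (340, 126, np.float64(0.7)), (342, 124, np.float64(0.3))]
278 [(320, 31, np.float64(101.9)), (322, 22, np.float64(89.1)), (324, 25, np.float64(87.1)), (326, 31, np.float64(63.0)), (328, 30, np.float64(64.6)), (330, 71, np.float64(58.9)), (332, 122, np.float64(0.6)), (334, 125, np.float64(1.9)), (336, 123, np.float64(1.0)), (338, 125, np.float64(1.8)), (340, 125, np.float64(-0.2)), (342, 123, np.float64(-0.6))]
282 [(320, 25, np.float64(105.1)), (322, 21, np.float64(100.8)), (324, 22, np.float64(95.9)), (326, 25, np.float64(89.2)), (328, 24, np.float64(83.1)), (330, 24, np.float64(74.6)), (332, 29, np.float64(68.5)), (334, 99, np.float64(0.8)), (336, 124, np.float64(0.6)), (338, 123, np.float64(-0.2)), (340, 124, np.float64(-0.3)), (342, 123, np.float64(-0.2))]
286 [(320, 25, np.float64(95.0)
[... 331 characters left out ...]
20, 35, np.float64(58.4)), (322, 28, np.float64(58.9)), (324, 27, np.float64(60.7)), (326, 26, np.float64(59.2)), (328, 25, np.float64(54.5)), (330, 35, np.float64(36.0)), (332, 34, np.float64(30.8)), (334, 40, np.float64(21.2)), (336, 72, np.float64(16.7)), (338, 122, np.float64(-0.9)), (340, 127, np.float64(1.6)), (342, 122, np.float64(0.7))]
294 [(320, 26, np.float64(70.6)), (322, 25, np.float64(62.9)), (324, 23, np.float64(57.9)), (326, 47, np.float64(54.5)), (328, 83, np.float64(41.2)), (330, 86, np.float64(35.7)), (332, 78, np.float64(27.9)), (334, 75, np.float64(19.6)), (336, 112, np.float64(14.9)), (338, 124, np.float64(0.5)), (340, 126, np.float64(1.4)), (342, 122, np.float64(0.2))]
```

Call:
{"api": "servo_tool", "payload": {
  "deltas": [
    [[0, 0, 0.2, 0, 0, 0, 0.45], [0, 0, 0.16, 0, 0, 0, 0.45], [0, 0, 0, 0, 0, 0, 0.45]]
  ]
}}

```text
time: 6.4
eef_pos: [437.1, -221.9, 19.5]
ee_rot: [0.0, 0.596, 0.803, 0.0]
contact_force: [-2.2, 1.3, 6.8]
width: 61.9
grasp_force: 3.8
```

```bash
cat > tip.py <<'E'
from workcell import bot
from h import *
d=bot.snapshot("side");P=cloud(d);g=d["pixels"].max(2)
for u in (288,290,292,294):print(u,[(v,int(g[v,u]),round(P[v,u,2],1)) for v in range(326,346)])
E
python3 tip.py
```

```text
288 [(326, 26, np.float64(51.1)), (327, 26, np.float64(53.0)), (328, 27, np.float64(48.9)), (329, 28, np.float64(46.1)), (330, 25, np.float64(43.4)), (331, 17, np.float64(40.8)), (332, 21, np.float64(36.5)), (333, 19, np.float64(32.9)), (334, 23, np.float64(29.6)), (335, 23, np.float64(23.9)), (336, 27, np.float64(23.4)), (337, 26, np.float64(18.7)), (338, 24, np.float64(15.5)), (339, 57, np.float64(12.5)), (340, 98, np.float64(7.6)), (341, 124, np.float64(3.1)), (342, 127, np.float64(0.3)), (343, 125, np.float64(0.2)), (344, 129, np.float64(-0.3)), (345, 126, np.float64(-0.8))]
290 [(326, 24, np.float64(54.7)), (327, 26, np.float64(51.6)), (328, 32, np.float64(51.0)), (329, 28, np.float64(49.4)), (330, 27, np.float64(48.5)), (331, 25, np.float64(46.9)), (332, 32, np.float64(30.2)), (333, 41, np.float64(24.6)), (334, 49, np.float64(24.2)), (335, 48, np.float64(18.6)), (336, 49, np.float64(17.0)), (337, 50, np.float64(11.7)), (338, 63, np.float64(8.0)), (339, 87, np.float64(3.0)), (340, 111, np.float64(0.7)), (341, 125, np.float64(0.7)), (342, 125, np.float64(2.3)), (343, 124, np.floa
[... 541 characters left out ...]
42, 126, np.float64(0.4)), (343, 125, np.float64(-0.2)), (344, 125, np.float64(-1.5)), (345, 125, np.float64(1.9))]
294 [(326, 25, np.float64(49.6)), (327, 32, np.float64(47.0)), (328, 42, np.float64(43.4)), (329, 58, np.float64(44.4)), (330, 72, np.float64(32.7)), (331, 74, np.float64(30.3)), (332, 75, np.float64(29.5)), (333, 76, np.float64(24.9)), (334, 74, np.float64(20.4)), (335, 73, np.float64(16.2)), (336, 72, np.float64(12.6)), (337, 82, np.float64(8.6)), (338, 104, np.float64(4.2)), (339, 122, np.float64(1.2)), (340, 124, np.float64(1.5)), (341, 124, np.float64(1.5)), (342, 128, np.float64(-0.2)), (343, 126, np.float64(1.1)), (344, 127, np.float64(1.4)), (345, 124, np.float64(1.3))]
```

Touched the table lightly with the TCP near 20, so at this width the tips are about 20 mm ahead. I'll rise 4 mm and grip.

Call:
{"api": "servo_tool", "payload": {
  "deltas": [
    [[0, 0, -0.17, 0, 0, 0, 0.45], [0, 0, 0, 0, 0, 0, 0.3], [0, 0, 0, 0, 0, 0, 0.1], [0, 0, 0, 0, 0, 0, -0.2], [0, 0, 0, 0, 0, 0, -0.2], [0, 0, 0, 0, 0, 0, -0.2], [0, 0, 0, 0, 0, 0, -0.2]]
  ],
  "grip_force": 40
}}

```text
time: 7.15
eef_pos: [437.1, -221.9, 24.3]
ee_rot: [0.0, 0.596, 0.803, 0.0]
contact_force: [-3.0, 3.1, 11.0]
width: 54.3
grasp_force: 40.3
```

```bash
python3 go.py 437 -222 150 560.0 145.5 150 560 145.5 40
```

```text
pos [ 437.1 -221.9   24.3] rotfix [ 0.002  0.002 -0.008] w 54.3 grip 40.3 F [-3.   3.1 11. ] t 7.2 tip 25.0
to [ 437. -222.  150.] units [-2.000e-03 -7.000e-03 -5.026e+00]
to [560.  145.5 150. ] units [12.635  8.981  0.   ]
to [560.  145.5  40. ] units [0.  0.  4.4]
```

Call:
{"api": "servo_tool", "payload": {
  "deltas": [
    [[0, 0, 0, 0, 0, 0, 0.45], [0, 0, -0.12, 0, 0, 0, 0.45], [0, 0, 0, 0, 0, 0, 0.45], [0, 0, 0, 0, 0, 0, 0.2], [0, 0, 0, 0, 0, 0, -0.2], [0, 0, 0, 0, 0, 0, -0.2], [0, 0, 0, 0, 0, 0, -0.2]]
  ]
}}

```text
time: 7.85
eef_pos: [437.1, -221.9, 27.1]
ee_rot: [0.0, 0.596, 0.803, 0.0]
contact_force: [-2.0, 2.2, 6.7]
width: 53.6
grasp_force: 40.8
```

```bash
python3 go.py 437 -222 150 560.0 145.5 150
```

```text
pos [ 437.1 -221.9   27.1] rotfix [ 0.002  0.002 -0.008] w 53.6 grip 40.8 F [-2.   2.2  6.7] t 7.8 tip 25.0
to [ 437. -222.  150.] units [-1.000e-03 -7.000e-03 -4.917e+00]
to [560.  145.5 150. ] units [12.635  8.981  0.   ]
```

Call:
{"api": "servo_tool", "payload": {
  "deltas": [
    [[0, 0, -0.3, 0, 0, 0, -0.2], [0, 0, -0.6, 0, 0, 0, -0.2], [0, 0, -0.9, 0, 0, 0, -0.2], [0, 0, -0.9, 0, 0, 0, -0.2], [0, 0, -0.9, 0, 0, 0, -0.2], [0, 0, -0.9, 0, 0, 0, -0.2], [0, 0, -0.4, 0, 0, 0, -0.2], [0, 0, 0, 0, 0, 0, -0.2]]
  ]
}}

```text
time: 8.65
eef_pos: [437.6, -222.4, 150.4]
ee_rot: [0.001, 0.596, 0.803, -0.0]
contact_force: [-0.2, 0.5, 0.0]
width: 53.5
grasp_force: 42.1
```

```bash
python3 go.py 560.0 145.5 150
python3 - <<'E'
from workcell import bot
import cv2,numpy as np
d=bot.snapshot("side");np.savez("side1.npz",**d);p=cv2.cvtColor(d["pixels"],cv2.COLOR_RGB2BGR)[140:320,200:400]
cv2.imwrite("pics/a2.png",cv2.resize(p,None,fx=3,fy=3,interpolation=cv2.INTER_CUBIC))
E
```

```text
pos [ 437.6 -222.4  150.4] rotfix [ 0.01   0.015 -0.008] w 53.5 grip 42.1 F [-0.2  0.5  0. ] t 8.7 tip 25.0
to [560.  145.5 150. ] units [12.657  8.962  0.017]
```

View pics/a2.png

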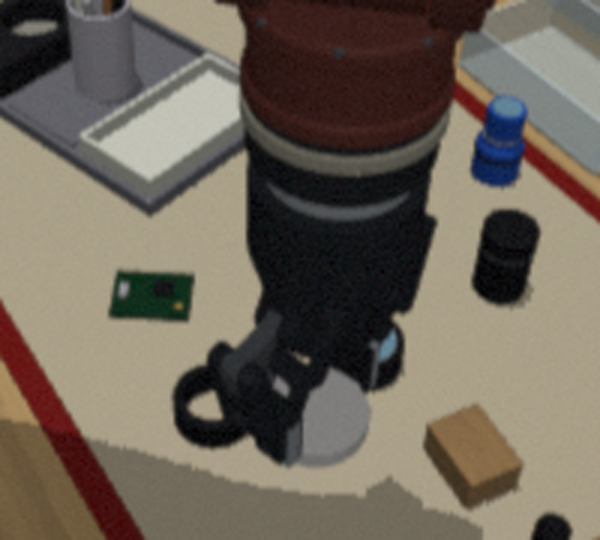

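The plate is held level at crop (330,415). Carrying it over the bay.

Call:
{"api": "servo_tool", "payload": {
  "deltas": [
    [[0.5, 0.35, 0, 0, 0, 0, -0.2], [0.9, 0.64, 0, 0, 0, 0, -0.2], [0.9, 0.64, 0, 0, 0, 0, -0.2], [0.9, 0.64, 0, 0, 0, 0, -0.2], [0.9, 0.64, 0, 0, 0, 0, -0.2], [0.9, 0.64, 0, 0, 0, 0, -0.2], [0.9, 0.64, 0, 0, 0, 0, -0.2], [0.9, 0.64, 0, 0, 0, 0, -0.2], [0.9, 0.64, 0, 0, 0, 0, -0.2], [0.9, 0.64, 0, 0, 0, 0, -0.2], [0.9, 0.64, 0, 0, 0, 0, -0.2], [0.9, 0.64, 0, 0, 0, 0, -0.2], [0.9, 0.64, 0, 0, 0, 0, -0.2], [0.9, 0.64, 0, 0, 0, 0, -0.2], [0.46, 0.29, 0.5, 0, 0, 0, -0.2], [0, 0, 0.9, 0, 0, 0, -0.2], [0, 0, 0.9, 0, 0, 0, -0.2], [0, 0, 0.9, 0, 0, 0, -0.2], [0, 0, 0.4, 0, 0, 0, -0.2], [0, 0, 0, 0, 0, 0, -0.2]]
  ]
}}

```text
time: 10.7
eef_pos: [557.6, 146.0, 56.4]
ee_rot: [-0.002, 0.596, 0.803, -0.001]
contact_force: [-0.4, 0.1, -1.2]
width: 53.8
grasp_force: 42.2
```

```bash
python3 go.py 560.0 145.5 36
```

```text
pos [557.6 146.   56.4] rotfix [-0.03  -0.009 -0.009] w 53.8 grip 42.2 F [-0.4  0.1 -1.2] t 10.7 tip 25.0
to [560.  145.5  36. ] units [-0.045  0.085  0.814]
```

Call:
{"api": "servo_tool", "payload": {
  "deltas": [
    [[-0.04, 0.08, 0.2, 0, 0, 0, -0.2], [0, 0, 0.3, 0, 0, 0, -0.2], [0, 0, 0.16, 0, 0, 0, -0.2], [0, 0, 0, 0, 0, 0, -0.2], [0, 0, 0, 0, 0, 0, -0.2]]
  ]
}}

```text
time: 11.2
eef_pos: [562.0, 145.6, 42.7]
ee_rot: [0.0, 0.596, 0.803, 0.0]
contact_force: [-0.1, 0.6, 0.2]
width: 53.4
grasp_force: 42.2
```

```bash
python3 go.py 560.0 145.5 36
python3 - <<'E'
from workcell import bot
import cv2,numpy as np
d=bot.snapshot("side");p=cv2.cvtColor(d["pixels"],cv2.COLOR_RGB2BGR)[110:230,190:340]
cv2.imwrite("pics/a3.png",cv2.resize(p,None,fx=4,fy=4,interpolation=cv2.INTER_CUBIC))
E
```

```text
pos [562.  145.6  42.7] rotfix [ 0.002 -0.    -0.009] w 53.4 grip 42.2 F [-0.1  0.6  0.2] t 11.2 tip 25.0
to [560.  145.5  36. ] units [ 0.018 -0.078  0.269]
```

View pics/a3.png

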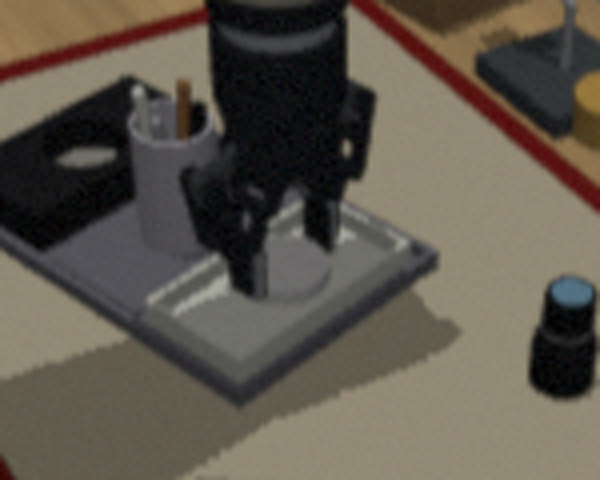

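The plate is over the middle of the bay, at crop (290,270), with a finger on each side along the bay's x. Lowering gently.

Call:
{"api": "servo_tool", "payload": {
  "deltas": [
    [[0, -0.07, 0.1, 0, 0, 0, -0.2], [0, 0, 0.1, 0, 0, 0, -0.2], [0, 0, 0.06, 0, 0, 0, -0.2], [0, 0, 0.03, 0, 0, 0, -0.2], [0, 0, 0, 0, 0, 0, -0.2], [0, 0, 0, 0, 0, 0, -0.2]]
  ]
}}

```text
time: 11.85
eef_pos: [560.4, 145.1, 35.4]
ee_rot: [0.0, 0.596, 0.803, 0.0]
contact_force: [-0.2, -0.7, -0.6]
width: 54.2
grasp_force: 42.2
```

Continue in 0.5 mm steps until contact.

Call:
{"api": "servo_tool", "payload": {
  "deltas": [
    [[0, 0, 0.03, 0, 0, 0, -0.2], [0, 0, 0.03, 0, 0, 0, -0.2], [0, 0, 0, 0, 0, 0, -0.2]]
  ]
}}

```text
time: 12.15
eef_pos: [560.4, 145.2, 35.1]
ee_rot: [0.0, 0.596, 0.803, 0.0]
contact_force: [-5.0, -1.3, 11.9]
width: 53.5
grasp_force: 43.5
```

Contact at 12 N, so the plate is seated. Release and rise.

Call:
{"api": "servo_tool", "payload": {
  "deltas": [
    [[0, 0, -0.02, 0, 0, 0, 0.3], [0, 0, 0, 0, 0, 0, 0.45], [0, 0, 0, 0, 0, 0, 0.6], [0, 0, 0, 0, 0, 0, 0.6], [0, 0, -0.3, 0, 0, 0, 0.6], [0, 0, -0.6, 0, 0, 0, 0.6], [0, 0, -0.9, 0, 0, 0, 1], [0, 0, -0.9, 0, 0, 0, 1], [0, 0, -0.9, 0, 0, 0, 1], [0, 0, -0.8, 0, 0, 0, 1], [-0.9, 0, 0, 0, 0, 0, 1], [-0.9, 0, 0, 0, 0, 0, 1], [-0.9, 0, 0, 0, 0, 0, 1], [-0.9, 0, 0, 0, 0, 0, 1], [-0.9, 0, 0, 0, 0, 0, 1], [-0.9, 0, 0, 0, 0, 0, 1]]
  ]
}}

```text
time: 13.75
eef_pos: [599.9, 15.0, 146.0]
ee_rot: [0.001, 0.596, 0.803, 0.0]
contact_force: [0.7, 0.3, 0.5]
width: 85.1
grasp_force: 0.0
```

```bash
python3 go.py 547.8 -127 140 547.8 -127 28
python3 - <<'E'
from workcell import bot
from h import *
for n in("top","side"):
    d=bot.snapshot(n);P=cloud(d);p=d["pixels"].astype(int)
    Q,c,m=blob(d,(560,145.5),16 if n=="side" else 17,21.5 if n=="side" else 24.5,33)
    m2,r=cv2.minEnclosingCircle(Q[:,:2].astype(np.float32));print(n,len(Q),np.round(m2,1),round(r,1),np.median(Q[:,2]).round(1),Q[:,2].std().round(1))
cv2.imwrite("pics/a4.png",cv2.resize(d["pixels"][110:230,190:340,::-1],None,fx=4,fy=4,interpolation=cv2.INTER_CUBIC))
E
```

```text
pos [599.9  15.  146. ] rotfix [ 0.01   0.004 -0.008] w 85.1 grip 0.0 F [0.7 0.3 0.5] t 13.8 tip 25.0
to [ 547.8 -127.   140. ] units [-4.827 -3.644  0.239]
to [ 547.8 -127.    28. ] units [0.   0.   4.48]
top 25 [567.5 164.5] 17.1 20.5 1.8
side 270 [560.2 144.8] 29.5 19.0 1.1
```

View pics/a4.png

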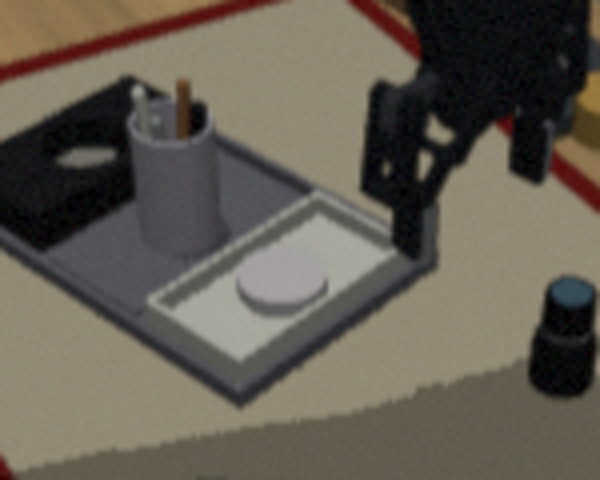

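The plate lies flat and centred in the bay, at crop (283,280). Now the lens.

Call:
{"api": "servo_tool", "payload": {
  "deltas": [
    [[-0.8, -0.6, 0, 0, 0, 0, 1], [-0.8, -0.6, 0, 0, 0, 0, 1], [-0.8, -0.6, 0, 0, 0, 0, 1], [-0.8, -0.6, 0, 0, 0, 0, 1], [-0.8, -0.6, 0, 0, 0, 0, 1], [-0.8, -0.64, 0.5, 0, 0, 0, 1], [0, 0, 0.8, 0, 0, 0, 1], [0, 0, 0.9, 0, 0, 0, 1], [0, 0, 0.9, 0, 0, 0, 1], [0, 0, 0.4, 0, 0, 0, 1], [0, 0, 0, 0, 0, 0, 1], [0, 0, 0, 0, 0, 0, 1]]
  ]
}}

```text
time: 15.05
eef_pos: [547.6, -125.2, 58.1]
ee_rot: [0.001, 0.596, 0.803, 0.0]
contact_force: [1.8, 0.1, 0.9]
width: 85.7
grasp_force: 0.0
```

```bash
python3 go.py 547.8 -127 28
```

```text
pos [ 547.6 -125.2   58.1] rotfix [ 0.007  0.005 -0.006] w 85.7 grip 0.0 F [1.8 0.1 0.9] t 15.1 tip 25.0
to [ 547.8 -127.    28. ] units [-0.071 -0.012  1.202]
```

Call:
{"api": "servo_tool", "payload": {
  "deltas": [
    [[-0.07, 0, 0.5, 0, 0, 0, 1], [0, 0, 0.5, 0, 0, 0, 1], [0, 0, 0.2, 0, 0, 0, 0.7], [0, 0, 0, 0, 0, 0, 0.4], [0, 0, 0, 0, 0, 0, 0.2], [0, 0, 0, 0, 0, 0, 0], [0, 0, 0, 0, 0, 0, -0.2], [0, 0, 0, 0, 0, 0, -0.2], [0, 0, 0, 0, 0, 0, -0.2]]
  ]
}}

```text
time: 15.95
eef_pos: [547.6, -127.0, 26.9]
ee_rot: [0.0, 0.596, 0.803, 0.0]
contact_force: [-1.0, 1.0, -1.2]
width: 51.0
grasp_force: 42.2
```

```bash
python3 go.py 547.8 -127 150 560.3 145 150 560.3 145 48
```

```text
pos [ 547.6 -127.    26.9] rotfix [ 0.001  0.001 -0.008] w 51.0 grip 42.2 F [-1.   1.  -1.2] t 15.9 tip 25.0
to [ 547.8 -127.   150. ] units [-2.000e-03  9.000e-03 -4.923e+00]
to [560.3 145.  150. ] units [10.265  3.641  0.   ]
to [560.3 145.   48. ] units [0.   0.   4.08]
```

Call:
{"api": "servo_tool", "payload": {
  "deltas": [
    [[0, 0, -0.3, 0, 0, 0, -0.2], [0, 0, -0.6, 0, 0, 0, -0.2], [0, 0, -0.9, 0, 0, 0, -0.2], [0, 0, -0.9, 0, 0, 0, -0.2], [0, 0, -0.9, 0, 0, 0, -0.2], [0, 0, -0.9, 0, 0, 0, -0.2], [0.4, 0.14, -0.4, 0, 0, 0, -0.2], [0.9, 0.32, 0, 0, 0, 0, -0.2], [0.9, 0.32, 0, 0, 0, 0, -0.2], [0.9, 0.32, 0, 0, 0, 0, -0.2], [0.9, 0.32, 0, 0, 0, 0, -0.2], [0.9, 0.32, 0, 0, 0, 0, -0.2], [0.9, 0.32, 0, 0, 0, 0, -0.2], [0.9, 0.32, 0, 0, 0, 0, -0.2], [0.9, 0.32, 0, 0, 0, 0, -0.2], [0.9, 0.32, 0, 0, 0, 0, -0.2], [0.9, 0.32, 0, 0, 0, 0, -0.2], [0.86, 0.3, 0, 0, 0, 0, -0.2], [0, 0, 0, 0, 0, 0, -0.2], [0, 0, 0, 0, 0, 0, -0.2]]
  ]
}}

```text
time: 17.95
eef_pos: [559.9, 145.6, 149.4]
ee_rot: [-0.0, 0.595, 0.803, -0.0]
contact_force: [-0.3, -0.0, -1.2]
width: 50.6
grasp_force: 42.3
```

```bash
python3 go.py 560.3 145 50
python3 - <<'E'
from workcell import bot
import cv2,numpy as np
d=bot.snapshot("side");p=cv2.cvtColor(d["pixels"],cv2.COLOR_RGB2BGR)[80:230,190:350]
cv2.imwrite("pics/a5.png",cv2.resize(p,None,fx=3.5,fy=3.5,interpolation=cv2.INTER_CUBIC))
E
```

```text
pos [559.9 145.6 149.4] rotfix [-0.001  0.     0.002] w 50.6 grip 42.3 F [-0.3 -0.  -1.2] t 17.9 tip 25.0
to [560.3 145.   50. ] units [-0.027  0.007  3.977]
```

View pics/a5.png

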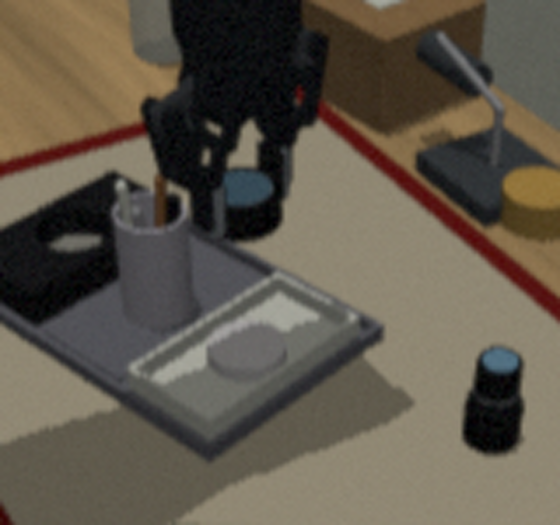

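The lens is held level at crop (247,200) above the plate at (247,352). Lowering.

Call:
{"api": "servo_tool", "payload": {
  "deltas": [
    [[-0.02, 0, 0.5, 0, 0, 0, -0.2], [0, 0, 0.8, 0, 0, 0, -0.2], [0, 0, 0.9, 0, 0, 0, -0.2], [0, 0, 0.9, 0, 0, 0, -0.2], [0, 0, 0.5, 0, 0, 0, -0.2], [0, 0, 0.25, 0, 0, 0, -0.2], [0, 0, 0, 0, 0, 0, -0.2], [0, 0, 0, 0, 0, 0, -0.2]]
  ]
}}

```text
time: 18.8
eef_pos: [561.1, 144.3, 53.9]
ee_rot: [0.0, 0.596, 0.803, 0.0]
contact_force: [-0.1, 0.5, 0.1]
width: 50.5
grasp_force: 42.3
```

Call:
{"api": "servo_tool", "payload": {
  "deltas": [
    [[0.03, -0.02, 0.1, 0, 0, 0, -0.2], [0, 0, 0.08, 0, 0, 0, -0.2], [0, 0, 0.05, 0, 0, 0, -0.2], [0, 0, 0.02, 0, 0, 0, -0.2], [0, 0, 0, 0, 0, 0, -0.2], [0, 0, 0, 0, 0, 0, -0.2]]
  ]
}}

```text
time: 19.4
eef_pos: [559.8, 145.0, 46.9]
ee_rot: [0.0, 0.596, 0.803, 0.0]
contact_force: [-0.6, 0.4, -0.6]
width: 50.9
grasp_force: 42.7
```

Call:
{"api": "servo_tool", "payload": {
  "deltas": [
    [[0, 0, 0.03, 0, 0, 0, -0.2], [0, 0, 0.02, 0, 0, 0, -0.2], [0, 0, 0, 0, 0, 0, -0.2]]
  ]
}}

```text
time: 19.7
eef_pos: [559.9, 145.0, 46.7]
ee_rot: [0.0, 0.596, 0.803, 0.0]
contact_force: [-5.1, -0.7, 9.9]
width: 50.6
grasp_force: 43.6
```

Call:
{"api": "servo_tool", "payload": {
  "deltas": [
    [[0, 0, -0.02, 0, 0, 0, 0.25], [0, 0, 0, 0, 0, 0, 0.4], [0, 0, 0, 0, 0, 0, 0.55], [0, 0, 0, 0, 0, 0, 0.55], [0, 0, -0.3, 0, 0, 0, 0.55], [0, 0, -0.6, 0, 0, 0, 0.6], [0, 0, -0.9, 0, 0, 0, 1], [0, 0, -0.9, 0, 0, 0, 1], [0, 0, -0.9, 0, 0, 0, 1], [0, 0, -0.4, 0, 0, 0, 1], [-0.9, 0.2, 0, 0, 0, 0, 1], [-0.9, 0.2, 0, 0, 0, 0, 1], [-0.9, 0.2, 0, 0, 0, 0, 1], [-0.9, 0.2, 0, 0, 0, 0, 1], [-0.9, 0.2, 0, 0, 0, 0, 1], [0, 0, 0, 0, 0, 0, 1]]
  ]
}}

```text
time: 21.3
eef_pos: [617.3, 42.3, 146.1]
ee_rot: [0.0, 0.597, 0.802, -0.0]
contact_force: [0.2, 0.1, 0.1]
width: 85.6
grasp_force: 0.0
```

```bash
python3 go.py 663 -3 140 663 -3 64
python3 - <<'E'
from workcell import bot
from h import *
for n in("top","side"):
    d=bot.snapshot(n)
    Q,c,m=blob(d,(560,145.5),37,50,33)
    m2,r=cv2.minEnclosingCircle(Q[:,:2].astype(np.float32));print(n,len(Q),np.round(m2,1),round(r,1),np.median(Q[:,2]).round(1),Q[:,2].std().round(1))
    if n=="side":
        for nm,xy,lo,hi in(("eyep",(663,-3),58,70),):
            Q,c,m=blob(d,xy,lo,hi,30);m2,r=cv2.minEnclosingCircle(Q[:,:2].astype(np.float32));print(nm,len(Q),np.round(m2,1),round(r,1))
cv2.imwrite("pics/a6.png",cv2.resize(d["pixels"][110:230,190:360,::-1],None,fx=4,fy=4,interpolation=cv2.INTER_CUBIC))
E
```

```text
pos [617.3  42.3 146.1] rotfix [ 0.003  0.005 -0.026] w 85.6 grip 0.0 F [0.2 0.1 0.1] t 21.3 tip 25.0
to [663.  -3. 140.] units [-2.264  1.224  0.246]
to [663.  -3.  64.] units [0.   0.   3.04]Traceback (most recent call last):
  File "<stdin>", line 5, in <module>
  File "h.py", line 16, in blob
    k=1+np.argmax(s[1:,4]);Q=P[l==k];return Q,c[k],l==k
        ~~~~~~~~~^^^^^^^^^
    return _wrapfunc(a, 'argmax', axis=axis, out=out, **kwds)
    return bound(*args, **kwds)
ValueError: attempt to get argmax of an empty sequence
```

The arm hides the bay in the top view, so I'll use the side view.

Run:
```python
from workcell import bot
from h import *
d=bot.snapshot("side")
for nm,xy,lo,hi in(("lens",(560,145),38,50),("plate",(560,145),17,21.5),):
    Q,c,m=blob(d,xy,lo,hi,33);m2,r=cv2.minEnclosingCircle(Q[:,:2].astype(np.float32));print(nm,len(Q),np.round(m2,1),round(r,1),np.median(Q[:,2]).round(1))
cv2.imwrite("pics/a6.png",cv2.resize(d["pixels"][110:230,190:360,::-1],None,fx=4,fy=4,interpolation=cv2.INTER_CUBIC))
```

```text
lens 257 [558.5 142.9] 26.6 43.2
plate 34 [559.9 132.6] 24.7 19.4
```

View pics/a6.png

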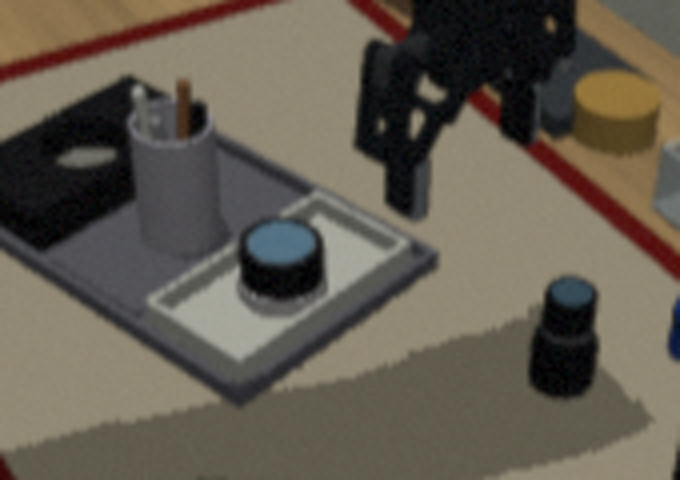

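The lens sits centred and level on the plate, at crop (281,262). Next the eyepiece, gripped on its tube.

Call:
{"api": "servo_tool", "payload": {
  "deltas": [
    [[-0.75, 0.41, 0, 0, 0, 0.03, 1], [-0.75, 0.41, 0, 0, 0, 0, 1], [-0.75, 0.41, 0.2, 0, 0, 0, 1], [0, 0, 0.6, 0, 0, 0, 1], [0, 0, 0.8, 0, 0, 0, 1], [0, 0, 0.6, 0, 0, 0, 1], [0, 0, 0.3, 0, 0, 0, 1], [0, 0, 0, 0, 0, 0, 1], [0, 0, 0, 0, 0, 0, 1]]
  ]
}}

```text
time: 22.3
eef_pos: [662.0, -0.2, 84.2]
ee_rot: [0.0, 0.598, 0.802, 0.0]
contact_force: [0.8, -0.8, 0.0]
width: 85.3
grasp_force: 0.0
```

```bash
python3 go.py 663 -3 64
python3 - <<'E'
from workcell import bot
import cv2,numpy as np
d=bot.snapshot("side");p=cv2.cvtColor(d["pixels"],cv2.COLOR_RGB2BGR)[110:250,270:430]
cv2.imwrite("pics/a7.png",cv2.resize(p,None,fx=3.5,fy=3.5,interpolation=cv2.INTER_CUBIC))
E
```

```text
pos [ 6.62e+02 -2.00e-01  8.42e+01] rotfix [ 0.004  0.001 -0.036] w 85.3 grip 0.0 F [ 0.8 -0.8  0. ] t 22.3 tip 25.0
to [663.  -3.  64.] units [-0.118  0.007  0.807]
```

View pics/a7.png

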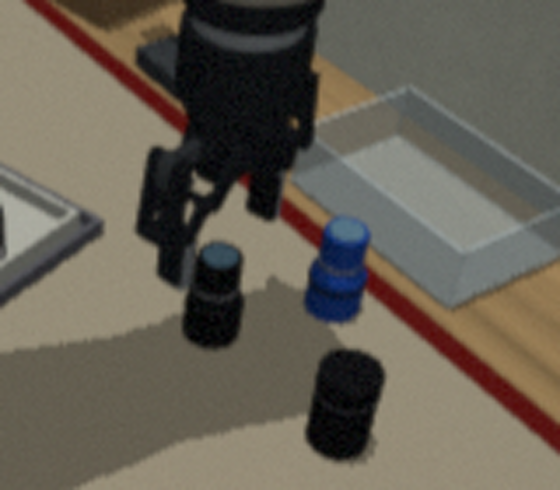

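The fingers straddle the eyepiece at crop (215,295) and the blue one at (338,270) is clear. Descend and grip.

Call:
{"api": "servo_tool", "payload": {
  "deltas": [
    [[-0.12, 0, 0.4, 0, 0, -0.03, 1], [0, 0, 0.3, 0, 0, 0, 1], [0, 0, 0.1, 0, 0, 0, 0.6], [0, 0, 0, 0, 0, 0, 0.2], [0, 0, 0, 0, 0, 0, -0.1], [0, 0, 0, 0, 0, 0, -0.2], [0, 0, 0, 0, 0, 0, -0.4], [0, 0, 0, 0, 0, 0, -0.6], [0, 0, 0, 0, 0, 0, -0.6], [0, 0, 0, 0, 0, 0, -0.6]]
  ]
}}

```text
time: 23.35
eef_pos: [663.0, -3.5, 64.0]
ee_rot: [0.0, 0.596, 0.803, 0.0]
contact_force: [-0.2, 0.0, 4.5]
width: 28.7
grasp_force: 39.5
```

```bash
python3 go.py 663 -3 190 507.6 317.9 190 507.6 317.9 74
```

```text
pos [663.   -3.5  64. ] rotfix [ 0.005  0.002 -0.008] w 28.7 grip 39.5 F [-0.2  0.   4.5] t 23.4 tip 25.0
to [663.  -3. 190.] units [ 0.017  0.006 -5.039]
to [507.6 317.9 190. ] units [14.089 -2.216  0.   ]
to [507.6 317.9  74. ] units [0.   0.   4.64]
```

Call:
{"api": "servo_tool", "payload": {
  "deltas": [
    [[0, 0, -0.3, 0, 0, 0, -0.6], [0, 0, -0.6, 0, 0, 0, -0.6], [0, 0, -0.9, 0, 0, 0, -0.6], [0, 0, -0.9, 0, 0, 0, -0.6], [0, 0, -0.9, 0, 0, 0, -0.6], [0, 0, -0.9, 0, 0, 0, -0.6], [0, 0, -0.9, 0, 0, 0, -0.6], [0.5, 0, -0.4, 0, 0, 0, -0.6], [0.9, -0.15, 0, 0, 0, 0, -0.6], [0.9, -0.15, 0, 0, 0, 0, -0.6], [0.9, -0.15, 0, 0, 0, 0, -0.6], [0.9, -0.15, 0, 0, 0, 0, -0.6], [0.9, -0.15, 0, 0, 0, 0, -0.6], [0.9, -0.15, 0, 0, 0, 0, -0.6], [0.9, -0.15, 0, 0, 0, 0, -0.6], [0.9, -0.15, 0, 0, 0, 0, -0.6], [0.9, -0.15, 0, 0, 0, 0, -0.6], [0.9, -0.15, 0, 0, 0, 0, -0.6], [0.9, -0.15, 0, 0, 0, 0, -0.6], [0.9, -0.15, 0, 0, 0, 0, -0.6]]
  ]
}}

```text
time: 25.35
eef_pos: [536.6, 255.4, 208.6]
ee_rot: [-0.0, 0.596, 0.803, -0.0]
contact_force: [-0.2, -0.2, -0.9]
width: 29.3
grasp_force: 39.5
```

Call:
{"api": "servo_tool", "payload": {
  "deltas": [
    [[0.9, -0.15, 0, 0, 0, 0, -0.6], [0.9, -0.15, 0, 0, 0, 0, -0.6], [0.9, -0.1, 0, 0, 0, 0, -0.6], [0, 0, 0, 0, 0, 0, -0.6], [0, 0, 0, 0, 0, 0, -0.6]]
  ]
}}

```text
time: 25.85
eef_pos: [508.0, 316.2, 208.5]
ee_rot: [-0.0, 0.595, 0.803, -0.0]
contact_force: [0.1, 0.3, -1.2]
width: 28.9
grasp_force: 39.5
```

```bash
python3 go.py 507.6 317.9 73
python3 - <<'E'
from workcell import bot
import cv2,numpy as np
d=bot.snapshot("side");p=cv2.cvtColor(d["pixels"],cv2.COLOR_RGB2BGR)[40:220,150:320]
cv2.imwrite("pics/a8.png",cv2.resize(p,None,fx=3,fy=3,interpolation=cv2.INTER_CUBIC))
E
```

```text
pos [508.  316.2 208.5] rotfix [-0.002  0.     0.002] w 28.9 grip 39.5 F [ 0.1  0.3 -1.2] t 25.9 tip 25.0
to [507.6 317.9  73. ] units [6.800e-02 4.000e-03 5.422e+00]
```

View pics/a8.png

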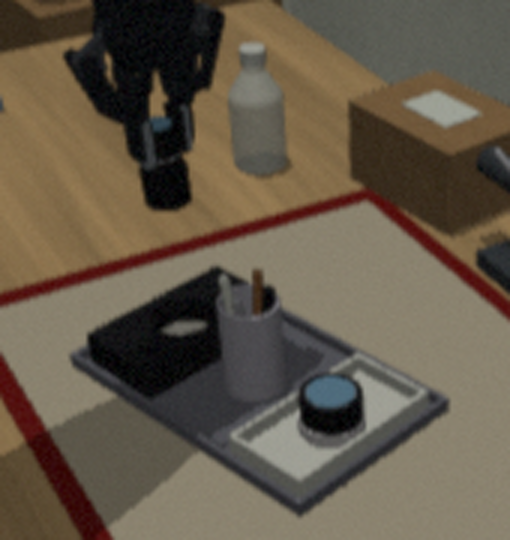

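The eyepiece is upright at crop (165,165), above the pocket at (185,327). Lowering.

Call:
{"api": "servo_tool", "payload": {
  "deltas": [
    [[0.07, 0, 0.5, 0, 0, 0, -0.6], [0, 0, 0.9, 0, 0, 0, -0.6], [0, 0, 0.9, 0, 0, 0, -0.6], [0, 0, 0.9, 0, 0, 0, -0.6], [0, 0, 0.7, 0, 0, 0, -0.6], [0, 0, 0.5, 0, 0, 0, -0.6], [0, 0, 0.4, 0, 0, 0, -0.6], [0, 0, 0.3, 0, 0, 0, -0.6], [0, 0, 0.1, 0, 0, 0, -0.6], [0, 0, 0, 0, 0, 0, -0.6], [0, 0, 0, 0, 0, 0, -0.6]]
  ]
}}

```text
time: 27.0
eef_pos: [508.7, 317.5, 79.3]
ee_rot: [0.0, 0.596, 0.803, 0.001]
contact_force: [-0.5, 0.1, -1.5]
width: 28.7
grasp_force: 39.6
```

Call:
{"api": "servo_tool", "payload": {
  "deltas": [
    [[0, -0.04, 0.1, 0, 0, 0, -0.6], [0, 0, 0.08, 0, 0, 0, -0.6], [0, 0, 0.04, 0, 0, 0, -0.6], [0, 0, 0.02, 0, 0, 0, -0.6], [0, 0, 0, 0, 0, 0, -0.6], [0, 0, 0, 0, 0, 0, -0.6]]
  ]
}}

```text
time: 27.6
eef_pos: [507.4, 317.1, 73.0]
ee_rot: [0.0, 0.596, 0.803, 0.0]
contact_force: [-2.0, -1.1, 4.3]
width: 28.9
grasp_force: 39.7
```

Seated at 4 N. Release, rise and head for the driver.

Call:
{"api": "servo_tool", "payload": {
  "deltas": [
    [[0, 0, 0, 0, 0, 0, -0.25], [0, 0, 0, 0, 0, 0, -0.15], [0, 0, 0, 0, 0, 0, 0.1], [0, 0, 0, 0, 0, 0, 0.1], [0, 0, -0.4, 0, 0, 0, 0.1], [0, 0, -0.8, 0, 0, 0, 0.1], [0, 0, -0.9, 0, 0, 0, 0.1], [0, 0, -0.9, 0, 0, 0, 0.1], [0, 0, -0.9, 0, 0, 0, 0.1], [0, 0, -0.9, 0, 0, 0, 0.1], [0, 0, -0.9, 0, 0, 0, 0.1], [-0.9, 0, -0.4, 0, 0, 0, 0.1], [-0.95, 0, 0, 0, 0, 0, 0.1], [-0.95, 0, 0, 0, 0, 0, 0.1], [-0.95, 0, 0, 0, 0, 0, 0.1], [-0.95, 0, 0, 0, 0, 0, 0.1], [-0.95, 0, 0, 0, 0, 0, 0.1], [-0.95, 0, 0, 0, 0, 0, 0.1], [-0.95, 0, 0, 0, 0, 0, 0.1], [-0.95, 0, 0, 0, 0, 0, 0.1]]
  ]
}}

```text
time: 29.6
eef_pos: [569.1, 112.7, 226.0]
ee_rot: [0.0, 0.596, 0.803, 0.0]
contact_force: [-0.1, -0.3, 0.8]
width: 46.9
grasp_force: 0.0
```

```bash
python3 go.py 481.7 -343 225 481.7 -343 142
```

```text
pos [569.1 112.7 226. ] rotfix [ 0.006  0.001 -0.008] w 46.9 grip 0.0 F [-0.1 -0.3  0.8] t 29.6 tip 25.0
to [ 481.7 -343.   225. ] units [-16.425  -8.643   0.039]
to [ 481.7 -343.   142. ] units [0.   0.   3.32]
```

Call:
{"api": "servo_tool", "payload": {
  "deltas": [
    [[-0.9, -0.47, 0, 0, 0, 0, 0.1], [-0.9, -0.47, 0, 0, 0, 0, 0.1], [-0.9, -0.47, 0, 0, 0, 0, 0.1], [-0.9, -0.47, 0, 0, 0, 0, 0.1], [-0.9, -0.47, 0, 0, 0, 0, 0.1], [-0.9, -0.47, 0, 0, 0, 0, 0.1], [-0.9, -0.47, 0, 0, 0, 0, 0.1], [-0.9, -0.47, 0, 0, 0, 0, 0.1], [-0.9, -0.47, 0, 0, 0, 0, 0.1], [-0.9, -0.47, 0, 0, 0, 0, 0.1], [-0.9, -0.47, 0, 0, 0, 0, 0.1], [-0.9, -0.47, 0, 0, 0, 0, 0.1], [-0.9, -0.47, 0, 0, 0, 0, 0.1], [-0.9, -0.47, 0, 0, 0, 0, 0.1], [-0.9, -0.47, 0, 0, 0, 0, 0.1], [-0.9, -0.47, 0, 0, 0, 0, 0.1], [-0.9, -0.47, 0, 0, 0, 0, 0.1], [-0.9, -0.47, 0, 0, 0, 0, 0.1], [0, 0, 0, 0, 0, 0, 0.1], [0, 0, 0, 0, 0, 0, 0.1]]
  ]
}}

```text
time: 31.6
eef_pos: [483.5, -335.4, 225.5]
ee_rot: [0.0, 0.596, 0.803, 0.0]
contact_force: [0.1, 0.6, 0.1]
width: 47.0
grasp_force: 0.0
```

```bash
python3 go.py 481.7 -343 142
python3 - <<'E'
from workcell import bot
from h import *
for n in("top","side"):
    d=bot.snapshot(n)
    try:
        Q,c,m=blob(d,(507,317),60,85,30);m2,r=cv2.minEnclosingCircle(Q[:,:2].astype(np.float32));print(n,"eyepiece",len(Q),np.round(m2,1),round(r,1),np.median(Q[:,2]).round(1))
    except Exception as e:print(e)
p=d["pixels"][:,:,::-1];a=cv2.resize(p[90:210,160:300],None,fx=3,fy=3);b=cv2.resize(p[200:400,300:450],(360,480))
cv2.imwrite("pics/a9.png",np.hstack([cv2.copyMakeBorder(a,0,480-a.shape[0],0,0,cv2.BORDER_CONSTANT),b]))
E
```

```text
pos [ 483.5 -335.4  225.5] rotfix [ 0.002 -0.001 -0.015] w 47.0 grip 0.0 F [0.1 0.6 0.1] t 31.6 tip 25.0
to [ 481.7 -343.   142. ] units [-0.27  -0.158  3.34 ]
top eyepiece 150 [508.2 317.9] 14.8 76.0
side eyepiece 105 [507.6 315.9] 16.6 72.8
```

View pics/a9.png

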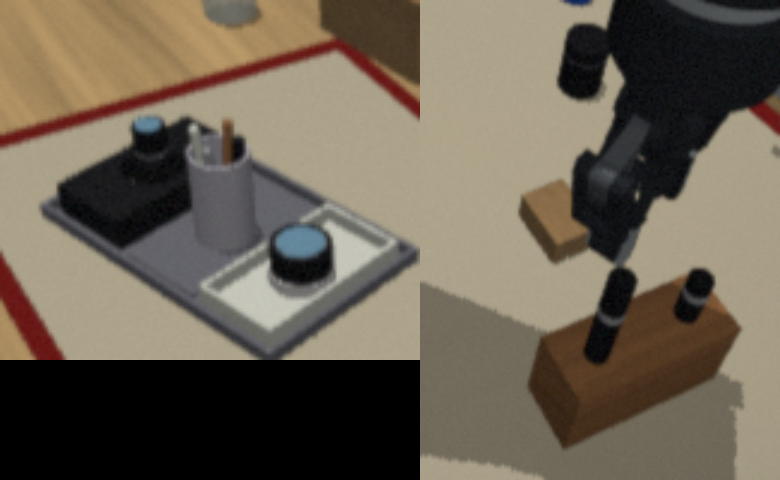

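The eyepiece stands upright in the pocket, at (150,140) in the left half. On the right, the jaws are over the tall driver at (610,315). I'll descend on its handle.

Call:
{"api": "servo_tool", "payload": {
  "deltas": [
    [[-0.27, -0.16, 0, 0, 0, 0, 0.1], [0, 0, 0, 0, 0, 0, 0.1], [0, 0, 0.4, 0, 0, 0, 0.1], [0, 0, 0.5, 0, 0, 0, 0.1], [0, 0, 0.5, 0, 0, 0, 0.1], [0, 0, 0.5, 0, 0, 0, 0.1], [0, 0, 0.5, 0, 0, 0, 0.1], [0, 0, 0.5, 0, 0, 0, 0.1], [0, 0, 0.3, 0, 0, 0, 0.1], [0, 0, 0, 0, 0, 0, 0.1], [0, 0, 0, 0, 0, 0, 0.1]]
  ]
}}

```text
time: 32.8
eef_pos: [481.8, -342.9, 145.2]
ee_rot: [0.0, 0.596, 0.803, 0.0]
contact_force: [-0.3, -0.0, 0.7]
width: 46.9
grasp_force: 0.0
```

```bash
python3 go.py 481.7 -343 143
```

```text
pos [ 481.8 -342.9  145.2] rotfix [ 0.001  0.001 -0.008] w 46.9 grip 0.0 F [-0.3 -0.   0.7] t 32.8 tip 25.0
to [ 481.7 -343.   143. ] units [-0.    -0.006  0.09 ]
```

Call:
{"api": "servo_tool", "payload": {
  "deltas": [
    [[0, 0, 0.08, 0, 0, 0, -0.2], [0, 0, 0, 0, 0, 0, -0.4], [0, 0, 0, 0, 0, 0, -0.6], [0, 0, 0, 0, 0, 0, -0.9], [0, 0, 0, 0, 0, 0, -0.9], [0, 0, 0, 0, 0, 0, -0.9], [0, 0, 0, 0, 0, 0, -0.9]]
  ],
  "grip_force": 50
}}

```text
time: 33.5
eef_pos: [482.0, -343.0, 143.4]
ee_rot: [0.0, 0.596, 0.803, -0.0]
contact_force: [0.8, -0.4, 4.6]
width: 15.0
grasp_force: 48.7
```

Call:
{"api": "servo_tool", "payload": {
  "deltas": [
    [[0, 0, -0.3, 0, 0, 0, -0.9], [0, 0, -0.5, 0, 0, 0, -0.9], [0, 0, -0.5, 0, 0, 0, -0.9], [0, 0, -0.5, 0, 0, 0, -0.9], [0, 0, -0.5, 0, 0, 0, -0.9], [0, 0, -0.5, 0, 0, 0, -0.9], [0, 0, -0.8, 0, 0, 0, -0.9], [0, 0, -0.8, 0, 0, 0, -0.9], [0, 0, -0.8, 0, 0, 0, -0.9], [0, 0, 0, 0, 0, 0, -0.9], [0, 0, 0, 0, 0, 0, -0.9]]
  ]
}}

```text
time: 34.6
eef_pos: [481.9, -343.0, 273.3]
ee_rot: [0.0, 0.596, 0.803, -0.0]
contact_force: [-1.0, -0.4, -1.3]
width: 14.6
grasp_force: 48.6
```

```bash
python3 go.py 533.8 231.7 275
python3 - <<'E'
from workcell import bot
from h import *
d=bot.snapshot("side");np.savez("side2.npz",**d)
p=d["pixels"][:,:,::-1]
cv2.imwrite("pics/a10.png",cv2.resize(p[170:400,290:460],None,fx=2.5,fy=2.5))
E
```

```text
pos [ 481.9 -343.   273.3] rotfix [ 0.003  0.004 -0.008] w 14.6 grip 48.6 F [-1.  -0.4 -1.3] t 34.6 tip 25.0
to [533.8 231.7 275. ] units [21.393  8.668 -0.069]
```

View pics/a10.png

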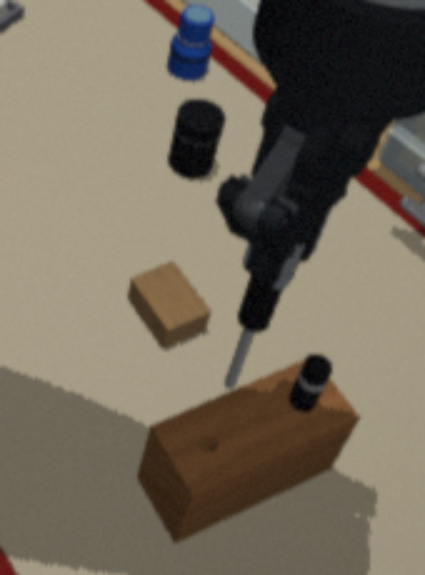

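The tall driver is out of the stand, with the shaft tip at crop (230,385), and the short one is still in place. Check tilt, then carry it.

Call:
{"api": "servo_tool", "payload": {
  "deltas": [
    [[0.5, 0.2, 0, 0, 0, 0, -0.9], [0.95, 0.4, 0, 0, 0, 0, -0.9], [0.95, 0.4, 0, 0, 0, 0, -0.9], [0.95, 0.4, 0, 0, 0, 0, -0.9], [0.95, 0.4, 0, 0, 0, 0, -0.9], [0.95, 0.4, 0, 0, 0, 0, -0.9], [0.95, 0.4, 0, 0, 0, 0, -0.9], [0.95, 0.4, 0, 0, 0, 0, -0.9], [0.95, 0.4, 0, 0, 0, 0, -0.9], [0.95, 0.4, 0, 0, 0, 0, -0.9], [0.95, 0.4, 0, 0, 0, 0, -0.9], [0.95, 0.4, 0, 0, 0, 0, -0.9], [0.95, 0.4, 0, 0, 0, 0, -0.9], [0.95, 0.4, 0, 0, 0, 0, -0.9], [0.95, 0.4, 0, 0, 0, 0, -0.9], [0.95, 0.4, 0, 0, 0, 0, -0.9], [0.95, 0.4, 0, 0, 0, 0, -0.9], [0.95, 0.4, 0, 0, 0, 0, -0.9], [0.95, 0.4, 0, 0, 0, 0, -0.9], [0.95, 0.4, 0, 0, 0, 0, -0.9]]
  ]
}}

```text
time: 36.65
eef_pos: [533.0, 159.2, 272.1]
ee_rot: [-0.001, 0.596, 0.803, -0.0]
contact_force: [0.1, -0.1, -0.1]
width: 14.8
grasp_force: 48.7
```

Call:
{"api": "servo_tool", "payload": {
  "deltas": [
    [[0.95, 0.4, 0, 0, 0, 0, -0.9], [0.95, 0.4, 0, 0, 0, 0, -0.9], [0.6, 0.2, 0, 0, 0, 0, -0.9], [0, 0, 0, 0, 0, 0, -0.9], [0, 0, 0, 0, 0, 0, -0.9]]
  ]
}}

```text
time: 37.15
eef_pos: [539.4, 224.5, 272.6]
ee_rot: [-0.0, 0.596, 0.803, -0.0]
contact_force: [-0.0, 0.4, 0.6]
width: 14.8
grasp_force: 48.7
```

```bash
python3 go.py 533.8 231.7 275
python3 - <<'E'
from workcell import bot
from h import *
d=dict(np.load("side2.npz"));print("tip expected px",proj(d,[481.9,-343,134.9]),"seen ~382,324")
d=bot.snapshot("side");t=bot.state()["eef_pos"];print("tip expected px",proj(d,[t[0],t[1],t[2]-138.4]),"cup rim centre px",proj(d,[533.8,231.7,89]))
P=cloud(d);m=(P[...,2]>96)&(P[...,2]<125)&(np.hypot(P[...,0]-534,P[...,1]-232)<60)
n,l,s,c=cv2.connectedComponentsWithStats(m.astype(np.uint8))
for k in range(1,n):
  if s[k,4]>3:print(s[k,4],c[k].round(0),np.nanmean(P[l==k],0).round(0))
o=(170,70);p=np.ascontiguousarray(d["pixels"][70:190,170:310,::-1]);cv2.imwrite("pics/a11.png",cv2.resize(p,None,fx=5,fy=5,interpolation=cv2.INTER_CUBIC))
E
```

```text
pos [539.4 224.5 272.6] rotfix [-0.006  0.001 -0.003] w 14.8 grip 48.7 F [-0.   0.4  0.6] t 37.1 tip 25.0
to [533.8 231.7 275. ] units [ 0.341 -0.132 -0.095]
tip expected px [[381.0045404  324.02826798]] seen ~382,324
tip expected px [[234.79190897 124.22112433]] cup rim centre px [[232.56795352 139.82747986]]
17 [236. 132.] [547. 241. 101.]
20 [224. 134.] [519. 243. 102.]
17 [239. 138.] [544. 215. 101.]
13 [229. 141.] [517. 217. 101.]
```

View pics/a11.png

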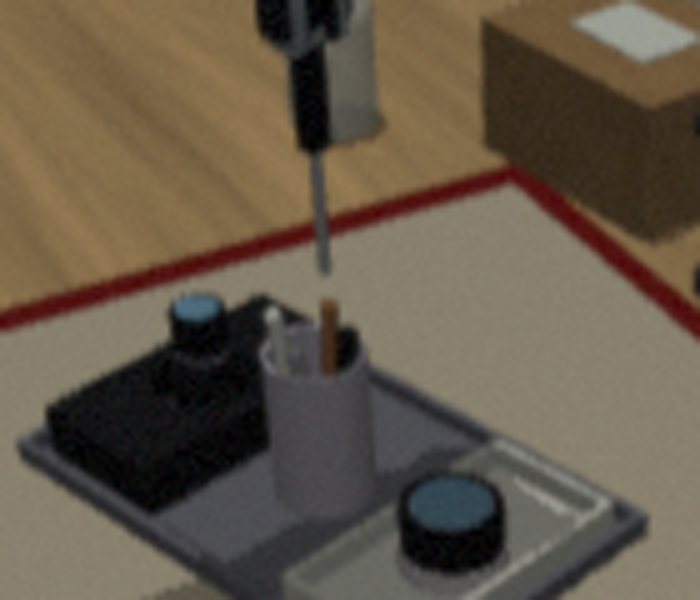

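The driver hangs straight, with its tip at crop (323,270) against (324,271) predicted. The four pen tops ring the cup centre with a clear middle. Align, then lower.

Call:
{"api": "servo_tool", "payload": {
  "deltas": [
    [[0.34, -0.13, 0, 0, 0, 0, -0.9], [0, 0, 0, 0, 0, 0, -0.9], [0, 0, 0.3, 0, 0, 0, -0.9], [0, 0, 0.3, 0, 0, 0, -0.9], [0, 0, 0, 0, 0, 0, -0.9], [0, 0, 0, 0, 0, 0, -0.9]]
  ]
}}

```text
time: 37.8
eef_pos: [534.2, 231.6, 257.5]
ee_rot: [-0.0, 0.596, 0.803, -0.0]
contact_force: [0.0, -0.1, -0.9]
width: 14.9
grasp_force: 48.7
```

```bash
python3 go.py 533.7 231.6 147.5
```

```text
pos [534.2 231.6 257.5] rotfix [-0.006 -0.001 -0.01 ] w 14.9 grip 48.7 F [ 0.  -0.1 -0.9] t 37.8 tip 25.0
to [533.7 231.6 147.5] units [ 0.007 -0.018  4.401]
```

Call:
{"api": "servo_tool", "payload": {
  "deltas": [
    [[0, -0.02, 0.3, 0, 0, 0, -0.9], [0, 0, 0.3, 0, 0, 0, -0.9], [0, 0, 0.3, 0, 0, 0, -0.9], [0, 0, 0.3, 0, 0, 0, -0.9], [0, 0, 0.3, 0, 0, 0, -0.9], [0, 0, 0.3, 0, 0, 0, -0.9], [0, 0, 0.3, 0, 0, 0, -0.9], [0, 0, 0, 0, 0, 0, -0.9]]
  ]
}}

```text
time: 38.6
eef_pos: [533.3, 231.5, 204.1]
ee_rot: [-0.001, 0.596, 0.803, -0.001]
contact_force: [0.0, 0.8, -0.7]
width: 14.9
grasp_force: 48.7
```

Call:
{"api": "servo_tool", "payload": {
  "deltas": [
    [[0, 0, 0.2, 0, 0, 0, -0.9], [0, 0, 0.3, 0, 0, 0, -0.9], [0, 0, 0.3, 0, 0, 0, -0.9], [0, 0, 0.3, 0, 0, 0, -0.9], [0, 0, 0.3, 0, 0, 0, -0.9], [0, 0, 0.2, 0, 0, 0, -0.9], [0, 0, 0, 0, 0, 0, -0.9]]
  ]
}}

```text
time: 39.3
eef_pos: [533.4, 231.5, 164.5]
ee_rot: [-0.001, 0.596, 0.803, -0.0]
contact_force: [-0.1, 1.1, -0.6]
width: 14.8
grasp_force: 48.7
```

Call:
{"api": "servo_tool", "payload": {
  "deltas": [
    [[0, 0, 0.2, 0, 0, 0, -0.9], [0, 0, 0.2, 0, 0, 0, -0.9], [0, 0, 0.1, 0, 0, 0, -0.9], [0, 0, 0.08, 0, 0, 0, -0.9], [0, 0, 0, 0, 0, 0, -0.9], [0, 0, 0, 0, 0, 0, -0.9]]
  ]
}}

```text
time: 39.9
eef_pos: [534.0, 231.6, 151.2]
ee_rot: [0.0, 0.596, 0.803, 0.0]
contact_force: [-1.7, 0.1, -1.1]
width: 14.7
grasp_force: 48.7
```

Call:
{"api": "servo_tool", "payload": {
  "deltas": [
    [[0, 0, 0.06, 0, 0, 0, -0.9], [0, 0, 0.06, 0, 0, 0, -0.9], [0, 0, 0.03, 0, 0, 0, -0.9], [0, 0, 0, 0, 0, 0, -0.9], [0, 0, 0, 0, 0, 0, -0.9]]
  ]
}}

```text
time: 40.4
eef_pos: [533.9, 231.6, 147.4]
ee_rot: [0.0, 0.596, 0.803, 0.0]
contact_force: [0.3, 0.1, -0.3]
width: 14.9
grasp_force: 48.7
```

On the floor to within a millimetre. Release and rise clear.

Call:
{"api": "servo_tool", "payload": {
  "deltas": [
    [[0, 0, 0.02, 0, 0, 0, -0.7], [0, 0, 0, 0, 0, 0, -0.4], [0, 0, 0, 0, 0, 0, -0.1], [0, 0, 0, 0, 0, 0, 0.1], [0, 0, 0, 0, 0, 0, 0.1], [0, 0, -0.3, 0, 0, 0, 0.1], [0, 0, -0.6, 0, 0, 0, 0.1], [0, 0, -0.8, 0, 0, 0, 0.1], [0, 0, -0.8, 0, 0, 0, 0.1], [0, 0, -0.8, 0, 0, 0, 0.1], [0, 0, -0.8, 0, 0, 0, 0.1], [-0.9, 0, 0, 0, 0, 0, 0.1], [-0.9, 0, 0, 0, 0, 0, 0.1], [-0.9, 0, 0, 0, 0, 0, 0.1], [-0.9, 0, 0, 0, 0, 0, 0.1], [-0.9, 0, 0, 0, 0, 0, 0.1], [-0.9, 0, 0, 0, 0, 0, 0.1], [-0.9, 0, 0, 0, 0, 0, 0.1], [-0.9, 0, 0, 0, 0, 0, 0.1], [0, 0, 0, 0, 0, 0, 0.1]]
  ]
}}

```text
time: 42.4
eef_pos: [586.8, 57.0, 250.6]
ee_rot: [0.001, 0.597, 0.802, 0.0]
contact_force: [-1.0, -0.1, -0.1]
width: 47.4
grasp_force: 0.0
```

Run:
```python
from workcell import bot
from h import *
for n,xy,lo,hi in(("lens",(560,145),36,52),("eyepiece",(507.6,317.9),66,80),("driver",(534,232),135,172)):
  for v in("top","side"):
    d=bot.snapshot(v)
    try:Q,c,m=blob(d,xy,lo,hi,33);m2,r=cv2.minEnclosingCircle(Q[:,:2].astype(np.float32));print(n,v,len(Q),np.round(m2,1),round(r,1),"zmax",np.percentile(Q[:,2],90).round(1))
    except Exception as e:print(n,v,"hidden")
cv2.imwrite("pics/a12.png",cv2.resize(d["pixels"][90:240,150:330,::-1],None,fx=4,fy=4,interpolation=cv2.INTER_CUBIC))
```

```text
lens top hidden
lens side 273 [558.8 143. ] 27.4 zmax 44.7
eyepiece top 132 [507.8 317.8] 15.0 zmax 78.7
eyepiece side 85 [506.6 317.5] 16.0 zmax 75.3
driver top hidden
driver side 81 [512.3 230.1] 9.4 zmax 160.4
```

View pics/a12.png

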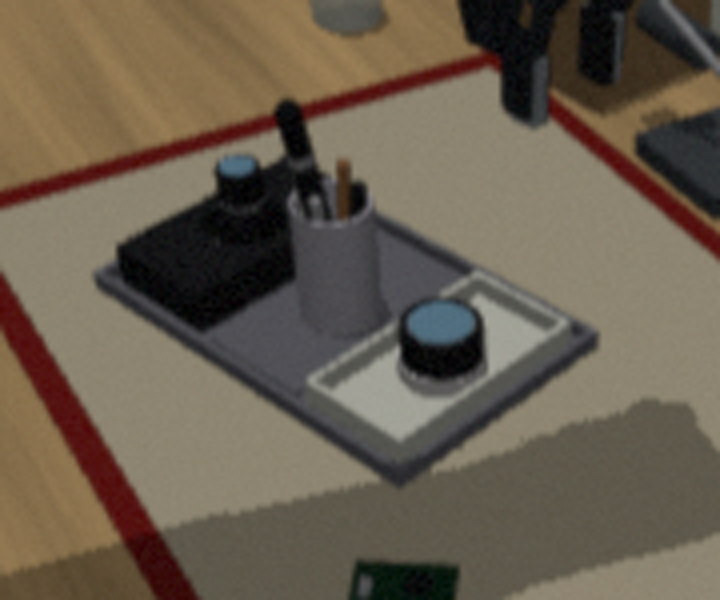

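The final view shows the lens on the plate in the bay at (441,340), the eyepiece standing in its pocket at (238,185), and the driver shaft-down in the cup among the pens, leaning at (295,140). The gripper is clear, so I'm handing in.

```bash
python3 -c "
from workcell import bot
print(bot.hand_in())"
```

```text
the job is handed in; nothing more can be done
None
```

I've handed the job in, with no verdict returned: the plate lies flat in the bay with the lens centred on it, the eyepiece stands in its pocket, and the tall driver is shaft-down in the cup, leaning among the pens; the jar, ring and short driver were not moved.

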